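Box the finished spectacle fronts and load the next blank in the vise

TASK

Raise the plywood box's lid over the lip at its end, slide it out of its grooves and lay it flat on the bench; pull the vise jaw fully open and move the finished spectacle front from the vise into the box. Lay every other finished front (two lens windows; two or three more lie on the bench) in the box too, flat and lengthwise, all below the lid's grooves. When the first front is out, lay the uncut blank in its place in the vise, flat on the steel rests, centred and against the fixed posts, slide the jaw fully shut on it, and leave the tools alone.

Things in the scene. Friction and masses are not known exactly. Their poses are not given: they have to be found in the camera images.
- front0_center (a point): finished spectacle front, dark brown, a 150 (x) x 46 (y) x 10 mm flat plate, 60 g, with two lens windows (each 49 x 28 mm) either side of a solid bridge 20 mm wide. Point at its centre, half-way up its thickness. Can be gripped across its 46 mm at the bridge. This one starts clamped flat in the vise, centred between the jaws; its underside is 40 mm above the vise's origin.
- front1_center (a point): finished spectacle front, dark brown, a 150 (x) x 46 (y) x 10 mm flat plate, 60 g, with two lens windows (each 49 x 28 mm) either side of a solid bridge 20 mm wide. Point at its centre, half-way up its thickness. Can be gripped across its 46 mm at the bridge. Lies flat on the bench plate (a dark sheet whose top is 3 mm above the table) at the start; may be absent.
- front2_center (a point): finished spectacle front, dark brown, a 150 (x) x 46 (y) x 10 mm flat plate, 60 g, with two lens windows (each 49 x 28 mm) either side of a solid bridge 20 mm wide. Point at its centre, half-way up its thickness. Can be gripped across its 46 mm at the bridge. Lies flat on the bench plate (a dark sheet whose top is 3 mm above the table) at the start; may be absent.
- front3_center (a point): finished spectacle front, dark brown, a 150 (x) x 46 (y) x 10 mm flat plate, 60 g, with two lens windows (each 49 x 28 mm) either side of a solid bridge 20 mm wide. Point at its centre, half-way up its thickness. Can be gripped across its 46 mm at the bridge. Lies flat on the bench plate (a dark sheet whose top is 3 mm above the table) at the start; may be absent.
- blank_center (a point): uncut blank: plain solid plate without windows, 150 x 46 x 10 mm, same brown, lies on the bench plate beside the fronts; it goes in the vise. Point at its centre, 5 mm above its underside; x along its length. 80 g.
- box: fixed plywood box, outside 200 (x) x 158 (y) x 71 mm, origin at the centre of its underside on the bench plate, z up. Inside 184 x 130 mm; inner floor 5 mm above the origin. The lid rests on ledges 50 mm above the origin, in grooves 16 mm high along both long sides; the grooves' top strips (66 to 71 mm up, 132 mm apart) lap 4.5 mm over the lid. The end at -x is closed.
- box_lip (a point): middle of the top edge of the box's lip end (at its +x end, 96 mm from the middle), 55 mm above the box's underside, so 5 mm above the lid's ledges. The lid comes out only this way, towards the box's +x, after being raised by more than 5 and less than 11 mm (8 is best), and is clear of the grooves after sliding 195 mm.
- lid_grip (a point): the sliding lid's grip, point at the centre of a dark wooden bar 14 mm thick (x) x 70 mm long (y) x 28 mm high standing on the lid. The lid is a loose board 181 (x) x 141 (y) x 5 mm, 100 g, its axes like the box's at the start; the point is 25 mm from the lid's centre towards the lip end (+x) and 19 mm above the lid's underside.
- vise: fixed green vise, base 215 x 156 mm, origin on its underside below the clamped front's centre; the jaw opens towards its own -x, the clamped front lies along its y. Between the jaw's two prongs, and between the fixed posts, is a gap 86 mm wide for the fingers, open 25 mm below the front's underside. The front rests on steel rests 40 mm above the origin (46 mm long in x, at y = -58 and +58 mm).
- vise_post (a point): middle between the tops of the vise's two fixed posts (30 mm wide, at y = -58 and +58 mm), in the plane of their clamping face, 55 mm above the vise's origin, x = +23 mm. Steel lips on the moving jaw's prongs lap 6 mm over the front's other edge, so it cannot be lifted until the jaw is open.
- jaw (a joint): slide of the moving jaw, m: 0 = closed on the front, 0.040 = fully open; moves along the vise's -x as it grows; takes about 4 N and stays where it is left.
- jaw_grip (a point): centre of the part to grip of the moving jaw's steel pull bar: 14 mm thick (along the vise's x), 70 mm long (along its y), standing 36 mm high on the jaw's carriage (which is 40 mm above the vise's origin); the point is 22 mm above the carriage and 14 mm below the bar's top.
- driver: bystander, leave alone: screwdriver lying at the front right; origin at its underside
- polish: bystander, leave alone: jar standing behind the task's things; origin at its underside
- cup: bystander, leave alone: white cup standing at the back left; origin at its underside
- brush: bystander, leave alone: brush lying at the back; origin at its underside
- setblock: bystander, leave alone: steel setting block 60 x 50 x 40 mm standing at the right; origin at its underside
- hammer: bystander, leave alone: hammer lying at the back right; origin at its underside
Mind the look-alikes: they are no part of the job. What is shaped like the part that bears front2_center but orange or red is not meant.

How it is judged:
On the way, in this order (a step that is already met when the one before it is completed fails the run):
1. the vise jaw is pulled fully open (at least 34 mm) with its front still in it (value of joint jaw above 0.034 m and distance between front0_center and vise below 0.07 m), for 0.2 s.
2. the front from the vise lies in the box (x of front0_center in the frame of box between -0.03 and 0.03 m and y of front0_center in the frame of box between -0.045 and 0.045 m and z of front0_center in the frame of box between 0.004 and 0.048 m and angle between front0_center's own z axis and vertical below 0.4 rad), for 0.2 s.
At the end, for the whole second after the job is handed in: fronts in the box (centre within 30 mm along, 45 mm across, below 48 mm, tilt under 0.4 rad); lid flat on the bench, grip under 32 mm high, over 130 mm from the box's middle; jaw shut within 4 mm on the blank, flat in the vise within 6 mm across, 20 mm along (all of step 2 and x of front1_center in the frame of box between -0.03 and 0.03 m and y of front1_center in the frame of box between -0.045 and 0.045 m and z of front1_center in the frame of box between 0.004 and 0.048 m and angle between each of front1_center, front2_center, front3_center's own z axis and vertical below 0.4 rad and x of front2_center in the frame of box between -0.03 and 0.03 m and y of front2_center in the frame of box between -0.045 and 0.045 m and z of front2_center in the frame of box between 0.004 and 0.048 m and x of front3_center in the frame of box between -0.03 and 0.03 m and y of front3_center in the frame of box between -0.045 and 0.045 m and z of front3_center in the frame of box between 0.004 and 0.048 m and height (world z) of lid_grip below 0.032 m and angle between each of lid_grip, blank_center's own z axis and vertical below 0.1 rad and horizontal distance between lid_grip and box above 0.13 m and value of joint jaw below 0.004 m and x of blank_center in the frame of vise between -0.006 and 0.006 m and y of blank_center in the frame of vise between -0.02 and 0.02 m and z of blank_center in the frame of vise between 0.041 and 0.049 m); the robot touches nothing.
It fails at once if the clamped front is forced up out of the closed jaw (value of joint jaw below 0.008 m and z of front0_center in the frame of vise above 0.065 m and horizontal distance between front0_center and vise below 0.03 m).
It fails at once if a bystander (screwdriver, jar, cup, brush, setting block, hammer) is displaced by more than 40 mm (distance of any of driver, polish, cup, brush, setblock, hammer from where it was at the start of the episode above 0.04 m).
Of front1, front2, front3 only 2 to 3 are there at a start; the rules pass over those that are not, and their reading is None.
At some moment in a run one of blank may be knocked a few centimetres aside while the robot is not near it.
Once in a run the grip may slacken for a moment while it holds something.
It also fails if it takes over 200 s, if anything falls off the work surface, if the arm or the gripper's body presses on something with over 40 N, if the wrist force passes 120 N, or if a joint passes its speed limit or range.

ROBOT

A 7-joint arm with a two-finger parallel gripper is mounted at the origin on the work surface. World frame = base frame: x ahead of the robot, y to its left, z up, the work surface at z = 0. Lengths are in m, angles in rad, forces in N, time in s.
With the tool pointing down it reaches from about 0.425 to 0.8 m from the base axis. Payload 8.3 kg.
Tool frame: the origin (TCP) lies on the front face of the gripper's body, between the roots of the fingers; the fingertips stand 73 mm ahead of it and the grasp point (between the pads) lies 54 mm ahead of it; z points along the fingers, y is the line along which they close (so a half turn about z gives the same grasp; the last joint's range is limited). The gripper opens to 85 mm and grips with 20 to 120 N. Pads are 22 mm wide; open, the fingers measure 114 mm over their backs; the gripper's body (76 mm by 85 mm) begins 54 mm behind the grasp point. The pads swing forward as they close: fully open they stand 13 mm farther back than shut.
Start: joints at [-1.349, 0.383, 0.016, 1.37, -0.006, 1.388, -0.046], TCP at [0.176, 0.6, 0.304] pointing down, gripper open.
Joint ranges: [-2.95, 2.95], [-0.25, 2.06], [-1.52, 1.56], [0.18, 2.33], [-1.44, 4.58], [0.02, 2.06], [-3.01, 3.01]. Speed limits (rad/s): [2.39, 2.39, 3.01, 3.01, 3.14, 3.14, 3.14].

INTERFACE

Orientations are given as [roll, pitch, yaw] about the fixed x, y, z axes, in that order (R = Rz(yaw) Ry(pitch) Rx(roll)).
In Python, from workcell import robot, viewer, job gives the robot as it stands.
- The arm moves only by the shell command python3 -m jog 'ROWS' [OPENING] [FORCE]. ROWS is JSON, one flat list of numbers, 4 for each row, row after row: the shift along the tool's x, y, z in cm, then the turn about the tool's z in rad. In form: [dx, dy, dz, twist, dx, dy, dz, twist, ...]. A call has 1 to 20 rows; each row shifts and turns the commanded pose from where the row before left it, along the tool's axes as they then stand; what a row does not reach is not made up. A row lasts 1/12 s, in which the tool goes at most 41.7 mm and 7.16 degrees, less where a joint would pass 70% of its speed; a pose out of reach is approached as far as the arm can. A call is refused whole if a number of a shift passes 4.17 or a number of a turn 0.125, either way. A call with a gripper value outside its range is refused whole. OPENING is the finger opening in cm, from 0 to 8.54, set as the call begins (- or left out, the last holds). The fingers move at their own pace and stop on an object; FORCE is the grip in N (left out, the last holds). Time passes only in rows, so rows that do not move let the fingers close. It gives the time, the measured TCP pose, the force, the opening and the grip force at its end, in the units of the state.
- robot.state(): the state, without advancing time (a new reading comes with each control period).
- viewer.capture(name): name is "scene" or "top"; returns a dict with "image" (480x640x3 uint8, blue, green, red), "fx", "fy", "cx", "cy" (pixels), "world_from_camera" (4x4, takes a point from camera to world coordinates). Camera axes: x right, y up, looking along -z (the intrinsics and any distortion apply to the point x, -y, -z); pixel columns grow to the right and rows downward; lengths in m; the calibration is good to about 2 mm. A picture is of the moment at which its call begins. There is no depth.
- job.finish_job(): hands the job in; it is judged then, once.
The state is a dict: "clock": time; "joint_positions": joint angles; "qvel": joint speeds; "joint_torque": joint torques, N m; "position": TCP position; "orientation": TCP orientation; "force": force on the tool from outside, world axes, zero at the start; "moment": the same for the moment, N m; "finger_gap": finger opening in m; "finger_force": force on a finger pad.
Only numpy, scipy, OpenCV 4.12 (cv2) and the standard library are available. Lean on these libraries where they do the work, as an engineer would, in place of code of your own. Each camera call takes 0.05 s, during which the arm holds its last target. There are 200 camera calls.

## Working session

There is one attempt and no reset: what is moved stays moved. The work goes in short steps, Python scripts to look and compute and a shell command to move; the robot and the scene stay as the last step left them, time stands still between calls to the robot, and variables do not carry over. Pictures are saved under pics/ and viewed, at most 14 in all, crops included, and the job is handed in when it is done.

```bash
ls; mkdir -p pics
python3 - <<'E'
from workcell import robot, viewer
import cv2,numpy as np
print(robot.state())
for n in("scene","top"):
    c=viewer.capture(n); cv2.imwrite(f"pics/{n}0.png",c["image"]); print(n,c["fx"],c["fy"],c["cx"],c["cy"],np.round(c["world_from_camera"],3).tolist(),c.keys())
E
```

```text
pics
{'clock': 0.0, 'joint_positions': array([-1.34893363,  0.38418729,  0.01637422,  1.3711589 , -0.0062998 ,
        1.38821026, -0.04647915]), 'qvel': array([-0.00035636, -0.00098285, -0.00149902, -0.00058711, -0.0012247 ,
        0.00192892, -0.00158896]), 'joint_torque': array([ 1.81680807e-04, -6.27608871e+01,  8.44616611e-01, -3.71814966e+01,
        1.66093331e-02,  1.47289684e-02, -5.21080847e-05]), 'position': array([0.17544137, 0.59948733, 0.3029083 ]), 'orientation': array([-3.13967842e+00,  3.30181946e-05,  2.85691436e+00]), 'force': array([-0.31119273, -0.12437819, -0.21263528]), 'moment': array([-0.00969032,  0.05756692,  0.04205762]), 'finger_force': 0.0, 'finger_gap': 0.08513751329547584}
scene 500.8933780290409 500.8933780290409 315.12669115403537 241.0405290515846 [[-0.341, -0.56, 0.755, 1.342], [0.94, -0.197, 0.278, 0.254], [-0.007, 0.805, 0.594, 0.721], [0.0, 0.0, 0.0, 1.0]] dict_keys(['image', 'fx', 'fy', 'cx', 'cy', 'world_from_camera'])
top 438.0473915231389 438.0473915231389 323.44378047074144 239.3691404812777 [[0.021, 0.985, -0.172, 0.319], [-1.0, 0.023, 0.011, -0.049], [0.015, 0.171, 0.985, 1.192], [0.0, 0.0, 0.0, 1.0]] dict_keys(['image', 'fx', 'fy', 'cx', 'cy', 'world_from_camera'])
```

View pics/top0.png

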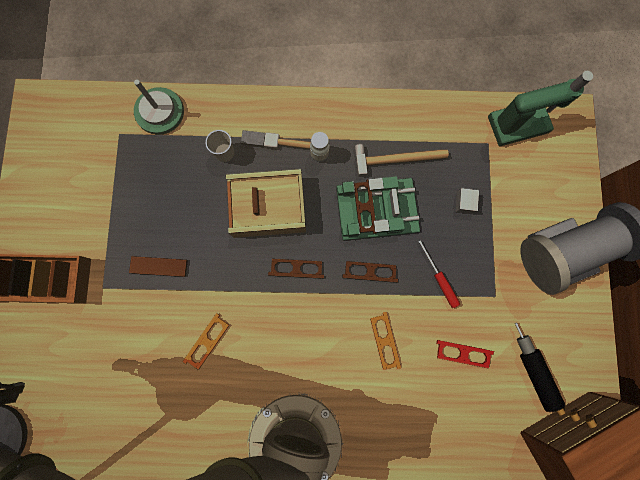

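View pics/scene0.png

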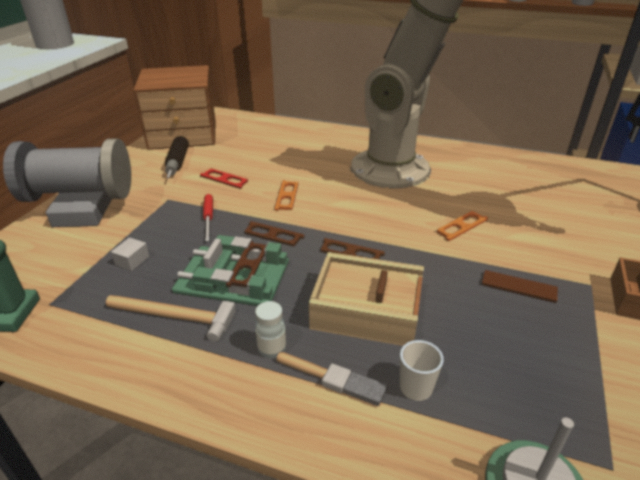

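The top picture shows the scene as follows.

- **Box:** around (266,203), with its lid grip at (255,201), so the lip end is to the left (world +y).
- **Vise:** around (378,208), with front0 at (366,207) and the pull bar at (395,202).

Candidates for fronts:
- **Real:** dark brown with two windows at (297,268), (371,271) and in the vise at (366,207).
- **Blank:** solid brown at (158,267).
- **Look-alikes to leave:** orange at (208,341) and (386,341), red at (465,353).

Next I'll check these in a close crop and measure.

```bash
cat > h.py <<'E'
import cv2,numpy as np,sys
from workcell import robot,viewer
def ray(c,uv,z):
    W=np.array(c["world_from_camera"]); u,v=uv
    d=W[:3,:3]@np.array([(u-c["cx"])/c["fx"],-(v-c["cy"])/c["fy"],-1]); o=W[:3,3]
    return (o+d*(z-o[2])/d[2])[:2]
def blobs(c,roi,cond,z,amin=60,n=4):
    x0,y0,x1,y1=roi; im=c["image"][y0:y1,x0:x1].astype(int)
    m=cond(im[...,0],im[...,1],im[...,2]).astype(np.uint8)
    out=[]
    for k in sorted(cv2.findContours(m,cv2.RETR_EXTERNAL,cv2.CHAIN_APPROX_NONE)[0],key=cv2.contourArea)[::-1][:n]:
        if cv2.contourArea(k)<amin: continue
        k=k.reshape(-1,2)+[x0,y0]
        P=np.array([ray(c,p,z) for p in k],np.float32)
        (cx,cy),(w,h),a=cv2.minAreaRect(P)
        if w<h: w,h,a=h,w,a+90
        a=(a+90)%180-90
        out.append((np.round(k.mean(0)),round(cx,4),round(cy,4),round(w,3),round(h,3),round(float(a),1)))
    return out
brown=lambda b,g,r:(r>b+12)&(r<150)&(g<75)
def go(x,y,z,yaw):
    """to TCP target: shift in tool axes (cm), twist"""
    s=robot.state(); p=s["position"]; w=s["orientation"][2]; d=np.array([x,y,z])-p
    t=-((yaw-w+np.pi)%(2*np.pi)-np.pi)
    X=[np.cos(w),np.sin(w)];Y=[np.sin(w),-np.cos(w)]
    f=lambda w:np.round([100*(d[:2]@[np.cos(w),np.sin(w)]),100*(d[:2]@[np.sin(w),-np.cos(w)]),-100*d[2]],2)
    print("now",np.round(p,4),np.round(s["orientation"],3),"shift",f(w),"after twist",f(yaw),"twist",round(t,3))
E
python3 - <<'E'
from h import *
c=viewer.capture("top"); im=c["image"]
cv2.imwrite("pics/crop1.png",cv2.resize(im[150:290,120:430],None,fx=2.58,fy=2.58,interpolation=cv2.INTER_CUBIC)[:600,:800])
print("blank",blobs(c,(110,240,210,290),brown,.013))
print("fronts",blobs(c,(250,250,420,290),brown,.013))
print("f0",blobs(c,(350,170,385,240),brown,.053))
print("grip",blobs(c,(240,180,275,222),brown,.086))
print("jaw",blobs(c,(385,180,420,222),lambda b,g,r:(abs(g-r)<18)&(b>130),.079))
print("box",blobs(c,(200,160,320,245),lambda b,g,r:(r>b+25)&(r>120),.074))
for p in [(158,267),(297,268),(371,271),(366,207),(255,201),(395,202),(374,186)]: print(p,im[p[1],p[0]])
E
```

```text
blank [(array([157., 266.]), 0.4413, 0.3814, 0.153, 0.047, 87.5)]
fronts [(array([296., 268.]), 0.444, 0.0103, 0.149, 0.047, 88.1), (array([370., 271.]), 0.4399, -0.1898, 0.149, 0.047, 86.4)]
f0 [(array([365., 207.]), 0.6104, -0.1702, 0.147, 0.046, 7.4)]
grip [(array([256., 201.]), 0.6086, 0.1174, 0.076, 0.018, 6.3)]
jaw [(array([395., 201.]), 0.6192, -0.2475, 0.066, 0.012, 7.5)]
box [(array([258., 195.]), 0.6144, 0.0946, 0.199, 0.158, -84.2)]
(158, 267) [40 60 99]
(297, 268) [34 55 90]
(371, 271) [26 47 86]
(366, 207) [30 49 85]
(255, 201) [27 46 78]
(395, 202) [163 172 168]
(374, 186) [155 166 166]
```

View pics/crop1.png

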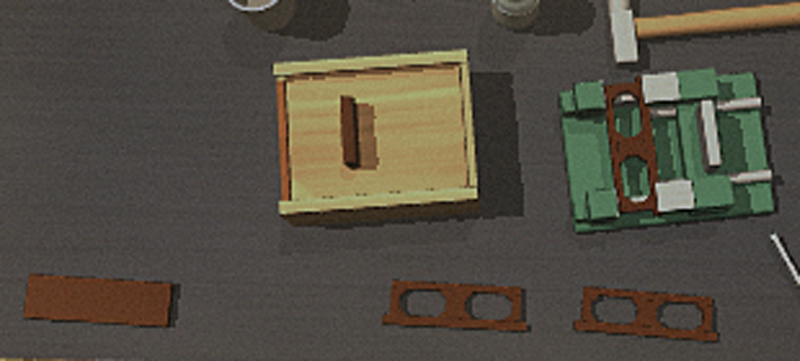

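The crop confirms the choice: two windowed dark fronts on the bench, a solid blank on the left, and front0 under the white lips in the vise. The lid's lip end is the brown end on the left.

```bash
python3 -c "
from h import *
go(.610,.1185,.24,3.246)"; python3 -m jog '[0,0,0,-0.1,0,0,0,-0.1,0,0,0,-0.1,0,0,0,-0.09]'; python3 -c "
from h import *
go(.610,.1185,.24,3.246)"
```

```text
now [0.1755 0.5996 0.3031] [-3.14   0.     2.857] shift [-55.21 -33.96   6.31] after twist [-38.2  -52.37   6.31] twist -0.389
clock: 0.48
position: [0.1755, 0.5997, 0.3034]
orientation: [-3.141, -0.0, -3.031]
force: [0.9, -0.2, -0.3]
finger_gap: 0.0849
finger_force: 0.0
now [0.1755 0.5997 0.3034] [-3.141 -0.    -3.031] shift [-37.88 -52.61   6.34] after twist [-38.2  -52.38   6.34] twist 0.006
```

```bash
python3 -m jog '[-2.1,-2.9,0.35,0,-2.1,-2.9,0.35,0,-2.1,-2.9,0.35,0,-2.1,-2.9,0.35,0,-2.1,-2.9,0.35,0,-2.1,-2.9,0.35,0,-2.1,-2.9,0.35,0,-2.1,-2.9,0.35,0,-2.1,-2.9,0.35,0,-2.1,-2.9,0.35,0,-2.1,-2.9,0.35,0,-2.1,-2.9,0.35,0,-2.1,-2.9,0.35,0,-2.1,-2.9,0.35,0,-2.1,-2.9,0.35,0,-2.1,-2.9,0.35,0,-2.1,-2.9,0.35,0,-2.1,-3.1,0.35,0]' 6; python3 -m jog '[0,0,0,0,0,0,0,0]'
python3 - <<'E'
from h import *
go(.610,.1185,.134,3.246)
c=viewer.capture("scene"); cv2.imwrite("pics/s1.png",cv2.resize(c["image"][180:360,250:490],None,fx=2.5,fy=2.5))
E
```

```text
clock: 1.98
position: [0.6072, 0.1175, 0.2404]
orientation: [3.141, -0.0, -3.035]
force: [0.9, 1.0, 0.1]
finger_gap: 0.06
finger_force: 0.0
clock: 2.15
position: [0.6074, 0.115, 0.2399]
orientation: [-3.14, -0.001, -3.042]
force: [0.5, 1.0, 0.1]
finger_gap: 0.0599
finger_force: 0.0
now [0.6074 0.115  0.2399] [-3.140e+00 -1.000e-03 -3.042e+00] shift [-0.29  0.32 10.59] after twist [-0.29  0.32 10.59] twist -0.005
```

View pics/s1.png

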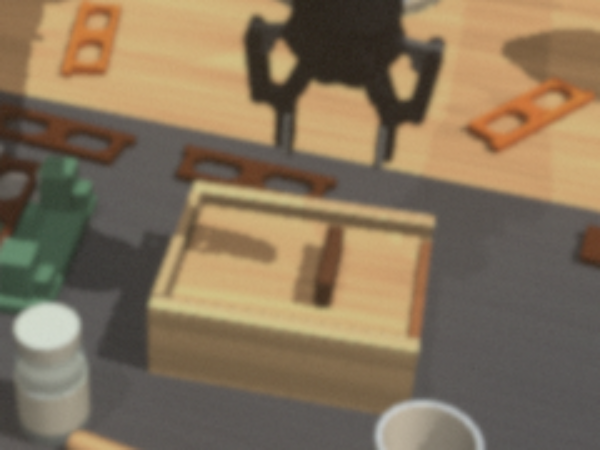

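The gripper is above the grip bar, with the box at crop (290,290), the bar at (328,265) and the fingers aligned across it. Descending and gripping.

```bash
python3 -m jog '[-0.3,0.3,1,0,0,0,2,0,0,0,2,0,0,0,2,0,0,0,1.5,0,0,0,1,0,0,0,1,0,0,0,0,0,0,0,0,0]' 5 60; python3 -m jog '[0,0,0,0,0,0,0,0,0,0,0,0,0,0,0,0,0,0,0,0,0,0,0,0]' 0 60;python3 -m jog '[0,0,-0.2,0,0,0,-0.2,0,0,0,-0.2,0,0,0,-0.2,0,0,0,0,0,0,0,0,0]'
```

```text
clock: 2.95
position: [0.609, 0.1223, 0.1358]
orientation: [3.142, -0.001, -3.036]
force: [0.1, -1.0, -0.3]
finger_gap: 0.0506
finger_force: 0.0
clock: 3.45
position: [0.6098, 0.1217, 0.1371]
orientation: [3.141, 0.002, -3.037]
force: [-1.2, -1.2, 6.8]
finger_gap: 0.0129
finger_force: 60.0
clock: 3.95
position: [0.6092, 0.1218, 0.1439]
orientation: [3.142, 0.0, -3.036]
force: [-0.4, 0.6, -1.0]
finger_gap: 0.0128
finger_force: 59.0
```

```bash
python3 -m jog '[0,0,-0.1,0,0,1,0,0,0,1,0,0,0,1,0,0,0,1,0,0,0,1,0,0,0,1,0,0,0,1,0,0,0,1,0,0]';python3 -m jog '[0,1,0,0,0,1,0,0,0,1,0,0,0,1,0,0,0,1,0,0,0,1,0,0,0,1,0,0,0,1,0,0,0,1,0,0,0,1,0,0,0,1,0,0,0,1,0,0,0,1,0,0,0,1,0,0]'
python3 - <<'E'
from h import *
c=viewer.capture("scene"); cv2.imwrite("pics/s2.png",cv2.resize(c["image"][160:400,300:620],None,fx=2,fy=2))
E
```

```text
clock: 4.7
position: [0.6006, 0.2025, 0.1448]
orientation: [3.142, -0.0, -3.036]
force: [0.1, 0.4, -2.0]
finger_gap: 0.0125
finger_force: 59.0
clock: 5.87
position: [0.5859, 0.3415, 0.1448]
orientation: [-3.142, -0.0, -3.036]
force: [0.1, 0.6, -0.9]
finger_gap: 0.0128
finger_force: 59.0
```

View pics/s2.png

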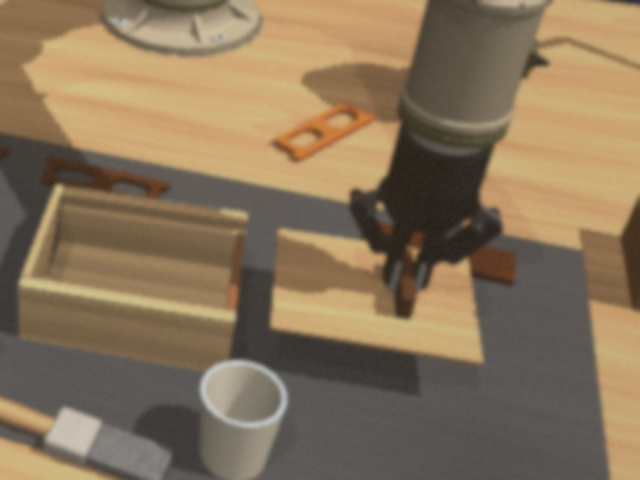

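The box is open (crop 130,270) and the lid hangs level and clear at (375,295), with the blank behind it. Laying it down.

```bash
python3 -m jog '[0,1,1,0,0,0,1.5,0,0,0,1.5,0,0,0,0.8,0,0,0,0.4,0,0,0,0.4,0,0,0,0.2,0,0,0,0,0,0,0,0,0]';python3 -m jog '[0,0,0,0,0,0,0,0,0,0,0,0,0,0,0,0]' 4; python3 -m jog '[0,0,-1,0,0,0,-2,0,0,0,-3,0,0,0,-4,0,0,0,-4,0,0,0,0,0]';python3 - <<'E'
from h import *
c=viewer.capture("top")
print("grip",blobs(c,(80,120,240,240),brown,.036))
print("blank",blobs(c,(80,245,210,290),brown,.013))
go(.6192,-.2475,.22,np.radians(187.4))
E
```

```text
clock: 6.67
position: [0.5855, 0.3506, 0.0876]
orientation: [3.141, 0.001, -3.037]
force: [0.4, -0.1, -1.6]
finger_gap: 0.0127
finger_force: 59.0
clock: 7.0
position: [0.5852, 0.3506, 0.0872]
orientation: [3.141, 0.0, -3.036]
force: [0.5, 0.3, -0.3]
finger_gap: 0.0402
finger_force: 0.0
clock: 7.5
position: [0.5881, 0.3518, 0.2382]
orientation: [3.135, 0.013, -3.037]
force: [1.6, 0.4, 1.3]
finger_gap: 0.0402
finger_force: 0.0
grip [(array([111., 166.]), 0.687, 0.4937, 0.375, 0.1, 23.7), (array([232., 203.]), 0.6123, 0.1862, 0.129, 0.026, -2.2), (array([216., 141.]), 0.7912, 0.2415, 0.056, 0.051, -60.0), (array([225., 154.]), 0.7529, 0.2142, 0.065, 0.044, -59.0)]
blank [(array([153., 267.]), 0.4284, 0.3952, 0.179, 0.11, 74.4)]
now [0.5873 0.3514 0.2342] [ 3.136  0.01  -3.037] shift [  3.1  -59.9    1.42] after twist [  4.55 -59.8    1.42] twist -0.024
```

```bash
python3 -m jog '[0.2,-3.5,0,-0.024,0.25,-3.5,0,0,0.25,-3.5,0,0,0.25,-3.5,0,0,0.25,-3.5,0,0,0.25,-3.5,0,0,0.25,-3.5,0,0,0.25,-3.5,0,0,0.25,-3.5,0,0,0.25,-3.5,0,0,0.25,-3.5,0,0,0.25,-3.5,0,0,0.25,-3.5,0,0,0.25,-3.5,0,0,0.25,-3.5,0,0,0.25,-3.5,0,0,0.2,-3.5,0,0,0,0,0,0,0,0,0,0,0,0,0,0]' 4.5
python3 - <<'E'
from h import *
go(.6192,-.2475,.121,np.radians(187.4))
c=viewer.capture("top"); im=c["image"]
cv2.imwrite("pics/t2.png",cv2.resize(im[150:290,90:430],None,fx=2.3,fy=2.3,interpolation=cv2.INTER_CUBIC))
print("blank",blobs(c,(110,240,210,290),brown,.013))
print("lid",blobs(c,(130,170,225,240),brown,.036))
print("fronts",blobs(c,(250,250,420,290),brown,.013))
c=viewer.capture("scene"); cv2.imwrite("pics/s3.png",cv2.resize(c["image"][170:330,130:410],None,fx=2.5,fy=2.5))
E
```

```text
clock: 9.22
position: [0.6195, -0.2448, 0.2263]
orientation: [3.141, -0.001, -3.013]
force: [-0.1, 1.0, -0.6]
finger_gap: 0.0451
finger_force: 0.0
now [ 0.6195 -0.2448  0.2263] [ 3.141e+00 -1.000e-03 -3.013e+00] shift [ 0.06 -0.26 10.53] after twist [ 0.06 -0.26 10.53] twist -0.0
blank [(array([158., 266.]), 0.4412, 0.3808, 0.154, 0.049, 88.7)]
lid [(array([173., 213.]), 0.5854, 0.3446, 0.073, 0.021, 4.6)]
fronts [(array([327., 276.]), 0.4233, -0.0699, 0.306, 0.074, 76.2), (array([407., 269.]), 0.447, -0.2901, 0.123, 0.013, -25.1)]
```

View pics/s3.png

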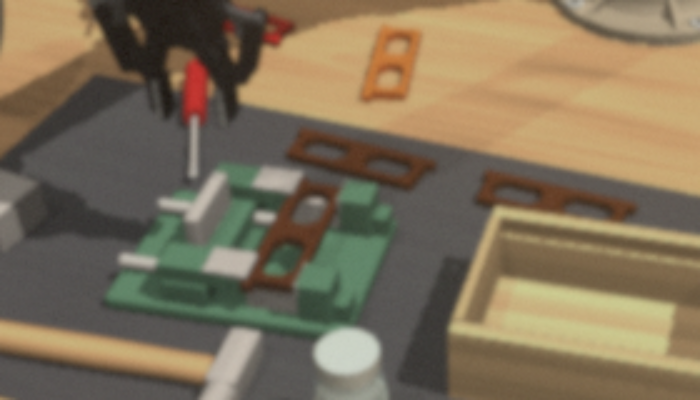

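The gripper hangs above the pull bar at crop (207,205). The prongs, with white lips at (275,180) and (228,262), lie beside the front. Descending, gripping and pulling.

```bash
python3 -m jog '[0,-0.2,1,0,0,0,2,0,0,0,2,0,0,0,2,0,0,0,1.5,0,0,0,1,0,0,0,0.9,0,0,0,0,0,0,0,0,0]' ; python3 -m jog '[0,0,0,0,0,0,0,0,0,0,0,0,0,0,0,0,0,0,0,0,0,0,0,0]' 0 80;python3 -m jog '[0,-0.4,0,0,0,-0.4,0,0,0,-0.4,0,0,0,-0.4,0,0,0,-0.4,0,0,0,-0.4,0,0,0,-0.4,0,0,0,-0.4,0,0,0,-0.4,0,0,0,-0.4,0,0,0,0,0,0,0,0,0,0,0,0,0,0]'
```

```text
clock: 10.07
position: [0.62, -0.2467, 0.1229]
orientation: [3.142, -0.0, -3.012]
force: [0.4, 0.3, 0.4]
finger_gap: 0.0447
finger_force: 0.0
clock: 10.57
position: [0.6205, -0.2472, 0.1243]
orientation: [-3.141, 0.002, -3.012]
force: [-0.8, 1.7, 5.8]
finger_gap: 0.0128
finger_force: 79.0
clock: 11.65
position: [0.6256, -0.2865, 0.1243]
orientation: [-3.141, 0.002, -3.012]
force: [-2.5, 3.0, 6.8]
finger_gap: 0.0127
finger_force: 79.6
```

```bash
python3 -m jog '[0,0,0,0,0,0,0,0,0,0,0,0,0,0,0,0]' 4.5; python3 -m jog '[0,0,-1,0,0,0,-3,0,0,0,-3,0,0,1,-2,0,0,3,0,0,0,3,0,0,0,3,0,0,0,1.7,0,0,0,0,0,0,0,0,0,0]' 7
python3 - <<'E'
from h import *
c=viewer.capture("top")
for r in[(345,175,400,240)]: print(blobs(c,r,brown,.053))
print("jaw",blobs(c,(385,180,430,230),lambda b,g,r:(abs(g-r)<18)&(b>130),.079))
cv2.imwrite("pics/t3.png",cv2.resize(c["image"][150:300,240:440],None,fx=3,fy=3,interpolation=cv2.INTER_CUBIC))
go(.6104,-.1702,.100,np.radians(187.4))
E
```

```text
clock: 11.98
position: [0.625, -0.2867, 0.1227]
orientation: [-3.142, -0.0, -3.012]
force: [0.5, -0.1, -0.2]
finger_gap: 0.045
finger_force: 0.0
clock: 12.82
position: [0.6104, -0.1693, 0.2138]
orientation: [3.141, 0.001, -3.01]
force: [-0.2, -1.1, -0.0]
finger_gap: 0.0702
finger_force: 0.0
[(array([393., 221.]), 0.5726, -0.2461, 0.112, 0.014, -19.8)]
jaw [(array([399., 224.]), 0.5588, -0.2545, 0.029, 0.027, 1.3)]
now [ 0.6101 -0.1711  0.2137] [-3.141e+00  1.000e-03 -3.012e+00] shift [-0.04  0.08 11.37] after twist [-0.04  0.08 11.37] twist 0.0
```

View pics/t3.png

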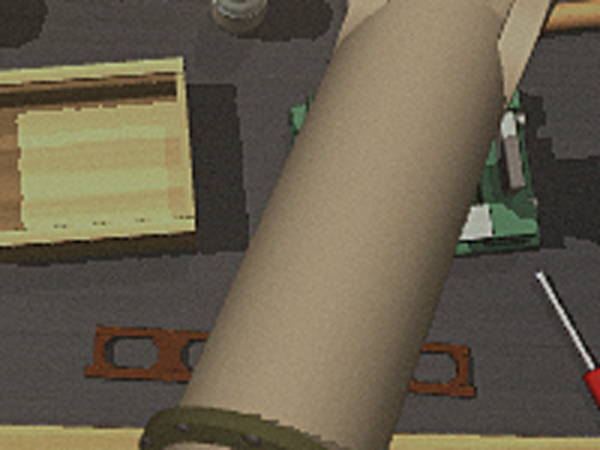

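The arm hides the front from above, but the bar at crop (512,160) shows the jaw is open. Descending over the bridge, gripping and lifting a little.

```bash
python3 -m jog '[0,0.1,1,0,0,0,2.5,0,0,0,2.5,0,0,0,2.5,0,0,0,1.5,0,0,0,1.2,0,0,0,0.2,0,0,0,0,0,0,0,0,0]' ; python3 -m jog '[0,0,0,0,0,0,0,0,0,0,0,0,0,0,0,0,0,0,0,0,0,0,0,0]' 0 60;python3 -m jog '[0,0,-0.5,0,0,0,-1,0,0,0,-2,0,0,0,-3,0,0,0,-3,0,0,0,-2.5,0,0,0,0,0,0,0,0,0]'
python3 - <<'E'
from h import *
go(.6144,.0946,.22,np.radians(96))
c=viewer.capture("scene"); cv2.imwrite("pics/s4.png",cv2.resize(c["image"][150:330,130:430],None,fx=2.3,fy=2.3))
E
```

```text
clock: 13.62
position: [0.6104, -0.1705, 0.0998]
orientation: [-3.141, 0.001, -3.013]
force: [-0.2, -0.7, -0.9]
finger_gap: 0.0698
finger_force: 0.0
clock: 14.12
position: [0.6108, -0.17, 0.1005]
orientation: [-3.141, 0.003, -3.012]
force: [-0.6, 0.4, 6.8]
finger_gap: 0.0445
finger_force: 61.8
clock: 14.78
position: [0.6107, -0.1699, 0.2216]
orientation: [-3.14, 0.004, -3.012]
force: [-0.9, 0.3, -1.4]
finger_gap: 0.045
finger_force: 61.7
now [ 0.6107 -0.1699  0.2216] [-3.14   0.004 -3.012] shift [-3.77 26.18  0.16] after twist [26.27  3.13  0.16] twist 1.595
```

View pics/s4.png

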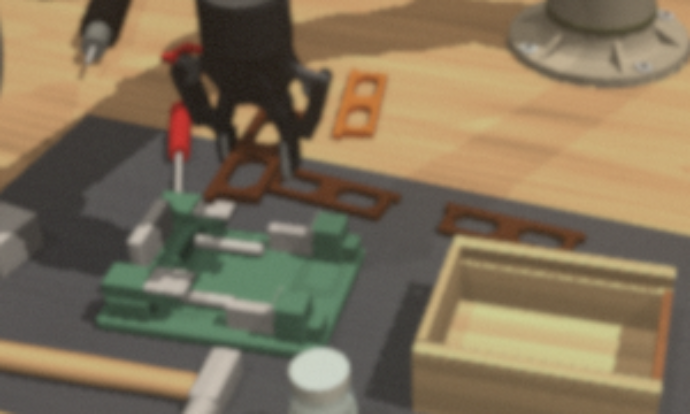

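The front (crop 245,160) is held level clear of the vise, whose jaw is open. Turning and going over the box.

```bash
python3 -m jog '[0,0,0,0.123,0,0,0,0.123,0,0,0,0.123,0,0,0,0.123,0,0,0,0.123,0,0,0,0.123,0,0,0,0.123,0,0,0,0.123,0,0,0,0.123,0,0,0,0.123,0,0,0,0.123,0,0,0,0.123,0,0,0,0.12,0,0,0,0,0,0,0,0]'; python3 -m jog '[2.9,0.35,0,0,2.9,0.35,0,0,2.9,0.35,0,0,2.9,0.35,0,0,2.9,0.35,0,0,2.9,0.35,0,0,2.9,0.35,0,0,2.9,0.35,0,0,2.9,0.35,0,0,0,0,0,0,0,0,0,0,0,0,0,0]'
python3 - <<'E'
from h import *
go(.6144,.0946,.08,np.radians(96))
c=viewer.capture("scene"); cv2.imwrite("pics/s5.png",cv2.resize(c["image"][150:350,230:530],None,fx=2.2,fy=2.2))
E
```

```text
clock: 16.08
position: [0.6094, -0.1693, 0.2176]
orientation: [-3.139, -0.0, 1.679]
force: [0.2, -0.4, -1.5]
finger_gap: 0.0448
finger_force: 61.7
clock: 17.08
position: [0.6139, 0.0927, 0.2185]
orientation: [-3.141, 0.001, 1.677]
force: [-0.0, -0.7, -0.3]
finger_gap: 0.0448
finger_force: 61.7
now [0.6139 0.0927 0.2185] [-3.141e+00  1.000e-03  1.677e+00] shift [ 0.19  0.07 13.85] after twist [ 0.19  0.07 13.85] twist 0.002
```

View pics/s5.png

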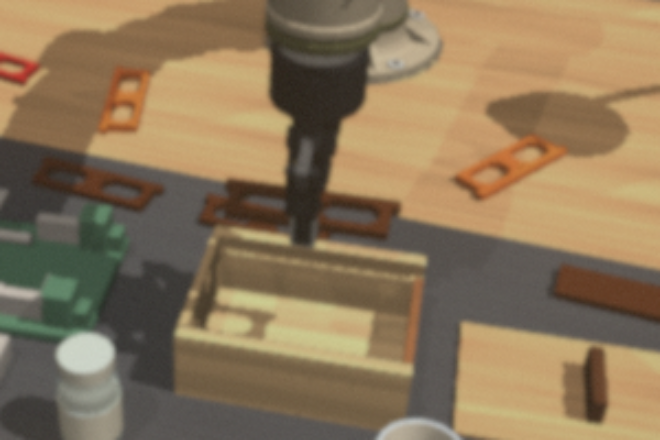

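The held front (crop 310,205) is parallel to the box and centred over it. The lid lies flat on the right. Lowering and releasing.

```bash
python3 -m jog '[0.2,0.1,2,0,0,0,3,0,0,0,3,0,0,0,2.5,0,0,0,1.5,0,0,0,1,0,0,0,0.8,0,0,0,0,0,0,0,0,0]' ; python3 -m jog '[0,0,0,0,0,0,0,0,0,0,0,0,0,0,0,0]' 6;python3 -m jog '[0,0,-1,0,0,0,-3,0,0,0,-4,0,0,0,-4,0,0,0,-2,0,0,0,0,0,0,0,0,0]'
python3 - <<'E'
from h import *
go(.444,.0103,.18,np.radians(88.1))
c=viewer.capture("scene"); cv2.imwrite("pics/s6.png",cv2.resize(c["image"][150:350,230:530],None,fx=2.2,fy=2.2))
E
```

```text
clock: 17.88
position: [0.6154, 0.0947, 0.0815]
orientation: [3.141, 0.0, 1.674]
force: [0.9, -0.3, -0.6]
finger_gap: 0.0449
finger_force: 61.7
clock: 18.22
position: [0.6153, 0.0955, 0.0816]
orientation: [3.14, -0.0, 1.675]
force: [-0.0, -0.4, 0.1]
finger_gap: 0.0601
finger_force: 0.0
clock: 18.8
position: [0.6157, 0.0953, 0.2234]
orientation: [3.138, -0.001, 1.675]
force: [-1.3, 0.1, -1.1]
finger_gap: 0.0599
finger_force: 0.0
now [0.6157 0.0953 0.2234] [ 3.138e+00 -1.000e-03  1.675e+00] shift [ -6.67 -17.96   4.34] after twist [ -9.06 -16.87   4.34] twist 0.137
```

View pics/s6.png

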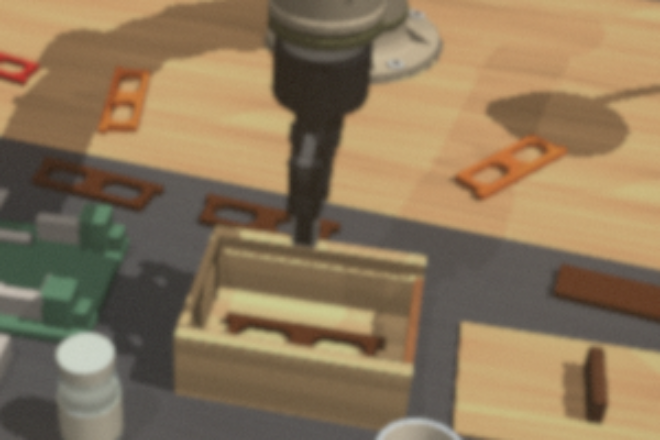

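front0 lies flat in the middle of the box (crop 305,330). Next is the bench front near the box.

```bash
python3 -m jog '[0,0,0,0.07,0,0,0,0.067,-1.5,-2.8,0,0,-1.5,-2.8,0,0,-1.5,-2.8,0.5,0,-1.5,-2.8,1,0,-1.5,-2.8,1,0,-1.5,-2.8,1.8,0,0,0,0,0,0,0,0,0,0,0,0,0]' 6.5
python3 - <<'E'
from h import *
go(.444,.0103,.073,np.radians(88.1))
c=viewer.capture("scene"); cv2.imwrite("pics/s7.png",cv2.resize(c["image"][170:330,230:470],None,fx=2.5,fy=2.5))
E
```

```text
clock: 19.77
position: [0.444, 0.0113, 0.1777]
orientation: [-3.141, -0.0, 1.538]
force: [0.8, -0.5, 0.8]
finger_gap: 0.0648
finger_force: 0.0
now [0.444  0.0113 0.1777] [-3.141 -0.     1.538] shift [-0.1   0.   10.47] after twist [-0.1   0.   10.47] twist 0.001
```

```bash
python3 -m jog '[-0.1,0,1.5,0,0,0,2,0,0,0,2,0,0,0,2,0,0,0,1.5,0,0,0,1,0,0,0,0.4,0,0,0,0,0,0,0,0,0]' ; python3 -m jog '[0,0,0,0,0,0,0,0,0,0,0,0,0,0,0,0,0,0,0,0,0,0,0,0]' 0 60;python3 -m jog '[0,0,-0.5,0,0,0,-1,0,0,0,-2,0,0,0,-3,0,0,0,-4,0,0,0,-4,0,0,0,-1,0,0,0,0,0,0,0,0,0]'
python3 - <<'E'
from h import *
go(.6144,.0946,.2,np.radians(96))
E
```

```text
clock: 20.57
position: [0.4448, 0.0099, 0.0744]
orientation: [3.141, 0.0, 1.538]
force: [0.8, 0.2, -0.0]
finger_gap: 0.065
finger_force: 0.0
clock: 21.07
position: [0.4448, 0.01, 0.0752]
orientation: [3.14, -0.001, 1.538]
force: [-2.6, -1.4, 8.2]
finger_gap: 0.0444
finger_force: 60.4
clock: 21.82
position: [0.4442, 0.0101, 0.2295]
orientation: [3.14, -0.002, 1.538]
force: [-0.2, 0.2, -1.2]
finger_gap: 0.0442
finger_force: 61.8
now [0.4442 0.0101 0.2295] [ 3.140e+00 -2.000e-03  1.538e+00] shift [ 9.   16.74  2.95] after twist [ 6.62 17.81  2.95] twist -0.137
```

```bash
python3 -m jog '[0,0,0,-0.07,0,0,0,-0.067,1.1,2.97,0,0,1.1,2.97,0,0,1.1,2.97,0,0,1.1,2.97,0,0,1.1,2.97,0,0,1.1,2.97,0,0,0,0,0,0,0,0,0,0,0,0,0,0]'
python3 - <<'E'
from h import *
go(.6144,.0946,.094,np.radians(96)); s=robot.state(); print(s["finger_gap"],s["finger_force"])
c=viewer.capture("scene"); cv2.imwrite("pics/s8.png",cv2.resize(c["image"][150:350,230:530],None,fx=2.2,fy=2.2))
E
```

```text
clock: 22.73
position: [0.6136, 0.093, 0.2268]
orientation: [-3.138, 0.002, 1.674]
force: [0.0, -0.0, -0.0]
finger_gap: 0.0442
finger_force: 61.8
now [0.6136 0.093  0.2268] [-3.138e+00  2.000e-03  1.674e+00] shift [ 0.15  0.1  13.28] after twist [ 0.15  0.1  13.28] twist -0.002
0.04422921185385683 61.76983952522278
```

View pics/s8.png

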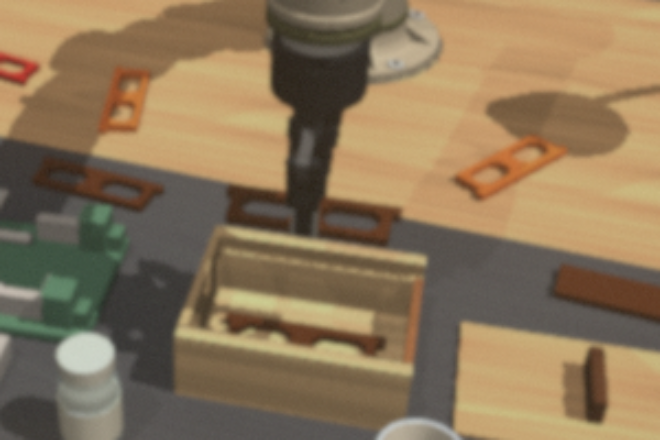

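The second front (crop 315,215) is held level over the box, with front0 in place below. Lowering it onto front0, then going to the next one.

```bash
python3 -m jog '[0.15,0.1,2,0,0,0,3,0,0,0,3,0,0,0,2.5,0,0,0,1.3,0,0,0,0.8,0,0,0,0.6,0,0,0,0,0,0,0,0,0]' ; python3 -m jog '[0,0,0,0,0,0,0,0,0,0,0,0,0,0,0,0]' 6;python3 -m jog '[0,0,-1,0,0,0,-3,0,0,0,-4,0,0,0,-4,0,0,0,-1,0,0,0,0,0,0,0,0,0]'
python3 - <<'E'
from h import *
go(.4399,-.1898,.18,np.radians(86.4))
E
```

```text
clock: 23.53
position: [0.6158, 0.0956, 0.0981]
orientation: [3.14, -0.0, 1.675]
force: [-0.0, -0.1, -0.4]
finger_gap: 0.0443
finger_force: 61.8
clock: 23.87
position: [0.6156, 0.0957, 0.0975]
orientation: [3.141, -0.0, 1.675]
force: [0.3, 0.2, -0.4]
finger_gap: 0.06
finger_force: 0.0
clock: 24.45
position: [0.6156, 0.0957, 0.2282]
orientation: [3.139, -0.001, 1.675]
force: [-0.4, 0.2, 0.1]
finger_gap: 0.0597
finger_force: 0.0
now [0.6156 0.0957 0.2282] [ 3.139e+00 -1.000e-03  1.675e+00] shift [-26.57 -20.44   4.82] after twist [-29.59 -15.74   4.82] twist 0.167
```

```bash
python3 -m jog '[0,0,0,0.083,0,0,0,0.083,-2.96,-1.57,0,0,-2.96,-1.57,0,0,-2.96,-1.57,0,0,-2.96,-1.57,0,0,-2.96,-1.57,0,0,-2.96,-1.57,0,0,-2.96,-1.57,0,0,-2.96,-1.57,1.5,0,-2.96,-1.57,1.5,0,-2.96,-1.57,1.8,0,0,0,0,0,0,0,0,0,0,0,0,0]' 6.5
python3 - <<'E'
from h import *
go(.4399,-.1898,.073,np.radians(86.4))
c=viewer.capture("top"); print("fronts",blobs(c,(330,250,420,295),brown,.013), "blank",blobs(c,(110,240,210,290),brown,.013))
E
```

```text
clock: 25.7
position: [0.4399, -0.1896, 0.1782]
orientation: [-3.14, -0.0, 1.509]
force: [0.1, 0.4, 0.1]
finger_gap: 0.0648
finger_force: 0.0
now [ 0.4399 -0.1896  0.1782] [-3.14  -0.     1.509] shift [-0.02  0.   10.52] after twist [-0.02  0.   10.52] twist 0.001
fronts [(array([349., 268.]), 0.4444, -0.1345, 0.053, 0.03, -15.1)] blank [(array([158., 266.]), 0.4413, 0.3803, 0.155, 0.047, 87.5)]
```

```bash
python3 -m jog '[0,0,1.5,0,0,0,2,0,0,0,2,0,0,0,2,0,0,0,1.5,0,0,0,1,0,0,0,0.4,0,0,0,0,0,0,0,0,0]' ; python3 -m jog '[0,0,0,0,0,0,0,0,0,0,0,0,0,0,0,0,0,0,0,0,0,0,0,0]' 0 60;python3 -m jog '[0,0,-0.5,0,0,0,-1,0,0,0,-2,0,0,0,-3,0,0,0,-4,0,0,0,-4,0,0,0,-1,0,0,0,0,0,0,0,0,0]'
python3 - <<'E'
from h import *
go(.6144,.0946,.2,np.radians(96))
E
```

```text
clock: 26.5
position: [0.4408, -0.1899, 0.0754]
orientation: [3.141, 0.0, 1.51]
force: [-0.3, -0.4, 0.3]
finger_gap: 0.0648
finger_force: 0.0
clock: 27.0
position: [0.4409, -0.1902, 0.0762]
orientation: [3.14, -0.001, 1.509]
force: [-1.8, 1.2, 9.6]
finger_gap: 0.0444
finger_force: 60.5
clock: 27.75
position: [0.4404, -0.1899, 0.2305]
orientation: [3.14, -0.001, 1.509]
force: [-0.6, 0.4, -1.9]
finger_gap: 0.0441
finger_force: 61.7
now [ 0.4404 -0.1899  0.2305] [ 3.140e+00 -1.000e-03  1.509e+00] shift [29.46 15.62  3.05] after twist [26.47 20.27  3.05] twist -0.166
```

```bash
python3 -m jog '[0,0,0,-0.083,0,0,0,-0.083,2.65,2.03,0,0,2.65,2.03,0,0,2.65,2.03,0,0,2.65,2.03,0,0,2.65,2.03,0,0,2.65,2.03,0,0,2.65,2.03,0,0,2.65,2.03,0,0,2.65,2.03,0,0,2.65,2.03,0,0,0,0,0,0,0,0,0,0,0,0,0,0]'
python3 - <<'E'
from h import *
go(.6144,.0946,.104,np.radians(96)); s=robot.state(); print(s["finger_gap"],s["finger_force"])
c=viewer.capture("scene"); cv2.imwrite("pics/s9.png",cv2.resize(c["image"][150:350,230:530],None,fx=2.2,fy=2.2))
E
```

```text
clock: 29.0
position: [0.6138, 0.0936, 0.2279]
orientation: [-3.138, 0.002, 1.674]
force: [-0.9, -0.5, -0.4]
finger_gap: 0.044
finger_force: 61.6
now [0.6138 0.0936 0.2279] [-3.138e+00  2.000e-03  1.674e+00] shift [ 0.09  0.07 12.39] after twist [ 0.09  0.07 12.39] twist -0.002
0.04401297886638188 61.61346673965454
```

View pics/s9.png

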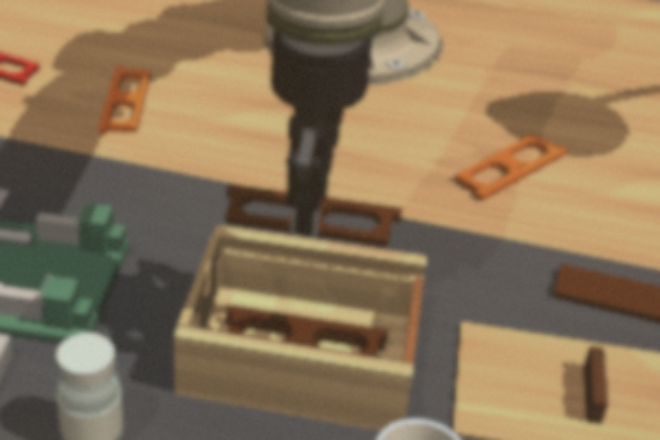

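Two fronts are stacked flat in the box and the third is held level above them. Lowering it, then on to the blank.

```bash
python3 -m jog '[0.1,0.1,2,0,0,0,3,0,0,0,3,0,0,0,2,0,0,0,1,0,0,0,0.8,0,0,0,0.5,0,0,0,0,0,0,0,0,0]' ; python3 -m jog '[0,0,0,0,0,0,0,0,0,0,0,0,0,0,0,0]' 6;python3 -m jog '[0,0,-1,0,0,0,-3,0,0,0,-4,0,0,0,-4,0,0,0,0,0,0,0,0,0]'
python3 - <<'E'
from h import *
c=viewer.capture("top"); print("blank",blobs(c,(110,240,210,295),brown,.013))
go(.4413,.3808,.18,np.radians(87.5))
E
```

```text
clock: 29.8
position: [0.616, 0.0954, 0.1079]
orientation: [3.14, -0.0, 1.674]
force: [-0.6, -0.0, -0.8]
finger_gap: 0.0441
finger_force: 61.6
clock: 30.13
position: [0.6158, 0.0958, 0.1074]
orientation: [3.141, -0.0, 1.675]
force: [-0.1, 0.4, -0.2]
finger_gap: 0.0601
finger_force: 0.0
clock: 30.63
position: [0.617, 0.0954, 0.2308]
orientation: [3.135, -0.001, 1.675]
force: [1.0, 0.5, 0.8]
finger_gap: 0.0602
finger_force: 0.0
blank [(array([146., 265.]), 0.4426, 0.4122, 0.091, 0.047, 87.7)]
now [0.6159 0.0957 0.2284] [ 3.139e+00 -1.000e-03  1.675e+00] shift [ 30.17 -14.4    4.84] after twist [ 27.72 -18.69   4.84] twist 0.148
```

Run:
```python
from h import *
c=viewer.capture("scene"); print(blobs(c,(470,255,575,320),brown,.013))
c["image"]=cv2.imread("pics/scene0.png"); print(blobs(c,(470,255,575,320),brown,.013))
```

```text
[(array([520., 286.]), 0.4487, 0.3814, 0.154, 0.058, 87.4)]
[(array([520., 286.]), 0.4474, 0.3826, 0.154, 0.059, 87.3)]
```

```bash
python3 -m jog '[0,0,0,0.074,0,0,0,0.074,2.77,-1.87,0,0,2.77,-1.87,0,0,2.77,-1.87,0,0,2.77,-1.87,0,0,2.77,-1.87,0,0,2.77,-1.87,0,0,2.77,-1.87,0,0,2.77,-1.87,1.5,0,2.77,-1.87,1.5,0,2.77,-1.87,1.8,0,0,0,0,0,0,0,0,0,0,0,0,0]' 6.5
python3 - <<'E'
from h import *
c=viewer.capture("scene"); print(blobs(c,(450,255,575,320),brown,.013))
go(.4413,.3808,.073,np.radians(87.5))
E
```

```text
clock: 31.98
position: [0.4405, 0.38, 0.1778]
orientation: [-3.141, 0.002, 1.527]
force: [0.5, -0.4, 0.2]
finger_gap: 0.0648
finger_force: 0.0
[(array([519., 286.]), 0.4467, 0.3813, 0.154, 0.064, 87.1)]
now [0.4413 0.3794 0.1785] [-3.141e+00  2.000e-03  1.525e+00] shift [ 1.400e-01 -1.000e-02  1.055e+01] after twist [ 1.400e-01 -1.000e-02  1.055e+01] twist -0.002
```

```bash
python3 -m jog '[0.1,0,1.5,0,0,0,2,0,0,0,2,0,0,0,2,0,0,0,1.5,0,0,0,1,0,0,0,0.4,0,0,0,0,0,0,0,0,0]' ; python3 -m jog '[0,0,0,0,0,0,0,0,0,0,0,0,0,0,0,0,0,0,0,0,0,0,0,0]' 0 60;python3 -m jog '[0,0,-0.5,0,0,0,-1,0,0,0,-2,0,0,0,-3,0,0,0,-4,0,0,0,-4,0,0,0,-1,0,0,0,0,0,0,0,0,0]'
python3 - <<'E'
from h import *
go(.6104,-.1702,.22,np.radians(187.4))
c=viewer.capture("top"); print("jaw",blobs(c,(385,175,430,230),lambda b,g,r:(abs(g-r)<18)&(b>130),.079))
print("stack",blobs(c,(235,180,300,230),brown,.038))
E
```

```text
clock: 32.78
position: [0.4416, 0.3814, 0.0757]
orientation: [3.141, -0.001, 1.526]
force: [-0.5, 0.6, -0.7]
finger_gap: 0.0649
finger_force: 0.0
clock: 33.28
position: [0.4417, 0.3821, 0.0765]
orientation: [3.14, -0.002, 1.527]
force: [-0.4, -1.5, 6.6]
finger_gap: 0.0438
finger_force: 61.3
clock: 34.03
position: [0.4409, 0.3819, 0.2308]
orientation: [3.141, -0.002, 1.527]
force: [-0.2, -0.3, -2.0]
finger_gap: 0.0441
finger_force: 61.4
now [0.4409 0.3819 0.2308] [ 3.141e+00 -2.000e-03  1.527e+00] shift [-54.41  19.35   1.08] after twist [ -9.69 -56.93   1.08] twist -1.744
jaw [(array([395., 223.]), 0.5586, -0.2444, 0.047, 0.029, -88.6), (array([391., 182.]), 0.6711, -0.2362, 0.034, 0.028, -81.2), (array([410., 200.]), 0.6241, -0.2872, 0.064, 0.012, 7.1)]
stack [(array([266., 205.]), 0.6114, 0.0933, 0.151, 0.054, -84.1), (array([266., 182.]), 0.6774, 0.0969, 0.172, 0.016, -84.3)]
```

```bash
python3 -m jog '[-3.4,1.21,0,0,-3.4,1.21,0,0,-3.4,1.21,0,0,-3.4,1.21,0,0,-3.4,1.21,0,0,-3.4,1.21,0,0,-3.4,1.21,0,0,-3.4,1.21,0,0,-3.4,1.21,0,0,-3.4,1.21,0,0,-3.4,1.21,0,0,-3.4,1.21,0,0,-3.4,1.21,0,0,-3.4,1.21,0,0,-3.4,1.21,0,0,-3.4,1.21,0,0]';python3 -m jog '[0,0,0,-0.1245,0,0,0,-0.1245,0,0,0,-0.1245,0,0,0,-0.1245,0,0,0,-0.1245,0,0,0,-0.1245,0,0,0,-0.1245,0,0,0,-0.1245,0,0,0,-0.1245,0,0,0,-0.1245,0,0,0,-0.1245,0,0,0,-0.1245,0,0,0,-0.1245,0,0,0,-0.1245,0,0,0,0,0,0,0,0,0,0,0,0]'
python3 - <<'E'
from h import *
go(.6105,-.1717,.13,np.radians(187.4))
s=robot.state(); print(s["finger_gap"],s["finger_force"])
c=viewer.capture("scene"); cv2.imwrite("pics/s10.png",cv2.resize(c["image"][150:350,130:430],None,fx=2.2,fy=2.2))
E
```

```text
clock: 35.42
position: [0.6099, -0.1716, 0.2276]
orientation: [-3.138, -0.001, 1.527]
force: [0.5, 0.6, -1.1]
finger_gap: 0.0437
finger_force: 61.4
clock: 36.83
position: [0.6099, -0.1702, 0.2287]
orientation: [3.141, -0.002, -3.018]
force: [-0.2, -0.1, -1.2]
finger_gap: 0.0436
finger_force: 61.4
now [ 0.6099 -0.1702  0.2287] [ 3.141e+00 -2.000e-03 -3.018e+00] shift [-0.04 -0.15  9.87] after twist [-0.04 -0.15  9.87] twist -0.005
0.043584039933635646 61.425583362579346
```

View pics/s10.png

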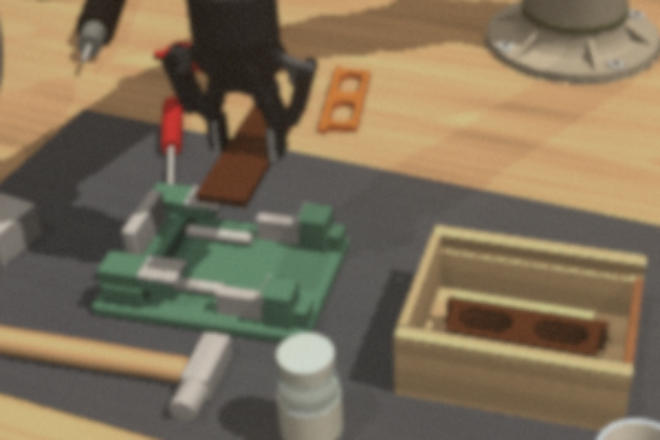

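The blank is held level and parallel over the open vise (crop 240,165), and the three fronts are stacked in the box (crop 525,325). Lowering onto the rests.

```bash
python3 -m jog '[0,-0.15,1.5,-0.005,0,0,2,0,0,0,2,0,0,0,2,0,0,0,1.5,0,0,0,1,0,0,0,0.6,0,0,0,0.3,0,0,0,0.2,0,0,0,0,0,0,0,0,0,0,0,0,0]'
```

```text
clock: 37.88
position: [0.611, -0.172, 0.1198]
orientation: [-3.141, 0.001, -3.009]
force: [-1.1, 0.3, -0.9]
finger_gap: 0.0439
finger_force: 61.4
```

```bash
python3 -m jog '[0,0,0.2,0,0,0,0.1,0,0,0,0,0,0,0,0,0]'; python3 -m jog '[0,0,0,0,0,0,0,0,0,0,0,0,0,0,0,0]' 6;python3 -m jog '[0,0,-1,0,0,0,-3,0,0,0,-4,0,0,0,-2,0,0,-3,0,0,0,-3,0,0,0,-3,0,0,0,-2.6,0,0,0,0,0,0,0,0,0,0]' 4.5
python3 - <<'E'
from h import *
c=viewer.capture("top"); print("jaw",blobs(c,(385,175,430,230),lambda b,g,r:(abs(g-r)<18)&(b>130),.079))
print("blank",blobs(c,(345,170,390,240),brown,.053))
go(.6241,-.2872,.121,np.radians(187.4))
E
```

```text
clock: 38.22
position: [0.6108, -0.1719, 0.1165]
orientation: [-3.141, 0.001, -3.008]
force: [-1.5, -0.3, 5.3]
finger_gap: 0.0447
finger_force: 61.9
clock: 38.55
position: [0.6105, -0.1718, 0.1157]
orientation: [3.142, -0.0, -3.008]
force: [0.0, 0.7, 0.8]
finger_gap: 0.0601
finger_force: 0.0
clock: 39.38
position: [0.6251, -0.2895, 0.2164]
orientation: [-3.14, -0.001, -3.012]
force: [-0.3, 0.0, 0.8]
finger_gap: 0.0451
finger_force: 0.0
jaw [(array([390., 181.]), 0.6719, -0.2358, 0.031, 0.029, -0.2)]
blank [(array([364., 204.]), 0.6099, -0.1723, 0.148, 0.047, 7.4)]
now [ 0.6258 -0.2874  0.2163] [-3.141  0.    -3.01 ] shift [0.17 0.04 9.53] after twist [0.17 0.04 9.53] twist 0.003
```

```bash
python3 -m jog '[0,0,1,0,0,0,2,0,0,0,2,0,0,0,2,0,0,0,1.5,0,0,0,0.9,0,0,0,0,0,0,0,0,0]' ; python3 -m jog '[0,0,0,0,0,0,0,0,0,0,0,0,0,0,0,0,0,0,0,0,0,0,0,0]' 0 80;python3 -m jog '[0,0.4,0,0,0,0.4,0,0,0,0.4,0,0,0,0.4,0,0,0,0.4,0,0,0,0.4,0,0,0,0.4,0,0,0,0.4,0,0,0,0.4,0,0,0,0.3,0,0,0,0,0,0,0,0,0,0,0,0,0,0]'
```

```text
clock: 40.1
position: [0.6262, -0.2858, 0.1218]
orientation: [3.141, -0.0, -3.007]
force: [0.4, -0.0, 0.5]
finger_gap: 0.045
finger_force: 0.0
clock: 40.6
position: [0.6265, -0.2865, 0.1235]
orientation: [3.141, 0.002, -3.008]
force: [-1.8, 2.6, 6.2]
finger_gap: 0.0128
finger_force: 79.2
clock: 41.68
position: [0.6216, -0.2486, 0.1235]
orientation: [-3.14, 0.003, -3.009]
force: [1.1, -1.2, 7.0]
finger_gap: 0.0124
finger_force: 80.1
```

```bash
python3 -m jog '[0,0.1,0,0,0,0.1,0,0,0,0,0,0,0,0,0,0]'; python3 -m jog '[0,0.1,0,0,0,0.1,0,0,0,0,0,0,0,0,0,0]'
```

```text
clock: 42.02
position: [0.6214, -0.2473, 0.1235]
orientation: [-3.139, 0.003, -3.009]
force: [2.3, -3.6, 5.3]
finger_gap: 0.0125
finger_force: 79.9
clock: 42.35
position: [0.6212, -0.2464, 0.1235]
orientation: [-3.137, 0.003, -3.01]
force: [5.1, -7.7, 2.9]
finger_gap: 0.013
finger_force: 79.4
```

Force rises at the original closed position, so the jaw is shut. Releasing, retreating and checking.

```bash
python3 -m jog '[0,0,0,0,0,0,0,0,0,0,0,0,0,0,0,0]' 4.5; python3 -m jog '[0,0,-1,0,0,0,-3,0,0,0,-4,0,0,0,-4,0,0,-3,0,0,0,-3,0,0,0,-3,0,0,-3,-3,0,0,-3,-3,0,0,0,0,0,0,0,0,0,0]'
python3 - <<'E'
from h import *
c=viewer.capture("top"); print("jaw",blobs(c,(385,175,430,230),lambda b,g,r:(abs(g-r)<18)&(b>130),.079))
print("blank",blobs(c,(345,170,390,240),brown,.053))
print("lid",blobs(c,(130,170,225,240),brown,.036),"stack",blobs(c,(235,180,300,230),brown,.038))
cv2.imwrite("pics/t4.png",cv2.resize(c["image"][130:290,130:430],None,fx=2.6,fy=2.6,interpolation=cv2.INTER_CUBIC))
E
```

```text
clock: 42.68
position: [0.62, -0.2435, 0.1215]
orientation: [3.141, -0.001, -3.008]
force: [-0.1, -0.3, -0.8]
finger_gap: 0.0447
finger_force: 0.0
clock: 43.6
position: [0.6962, -0.3827, 0.2381]
orientation: [3.141, -0.005, -3.009]
force: [-0.3, 0.1, -0.1]
finger_gap: 0.0449
finger_force: 0.0
jaw [(array([395., 200.]), 0.6207, -0.2473, 0.063, 0.012, 7.5)]
blank [(array([365., 208.]), 0.6084, -0.171, 0.15, 0.046, 7.4)]
lid [(array([173., 213.]), 0.5854, 0.3446, 0.073, 0.021, 4.6)] stack [(array([268., 206.]), 0.6114, 0.0933, 0.151, 0.054, -84.1), (array([266., 182.]), 0.6767, 0.0967, 0.172, 0.016, -84.8)]
```

View pics/t4.png

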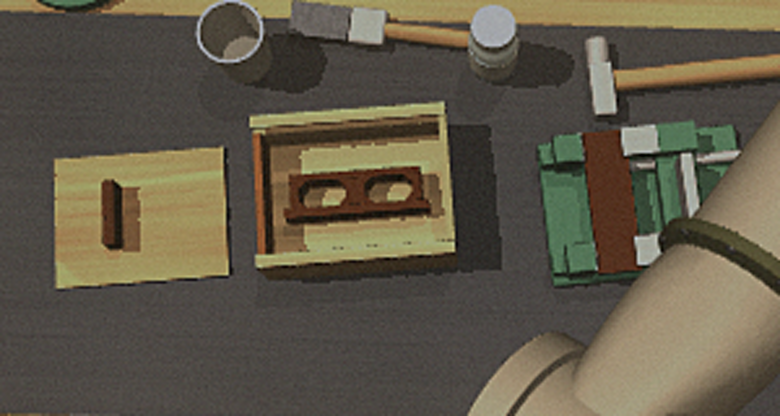

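The lid lies flat at crop (140,220), the fronts are stacked in the box at (358,192), and the blank is clamped under the lips at (610,200). The tools look untouched and the jaw bar is back at its closed position. Handing in.

```bash
python3 -c "
from workcell import job
print(job.finish_job())"
```

```text
the job is handed in; nothing more can be done
None
```

I handed the job in at about 44 s of the 200 s, and `finish_job()` gave no verdict: the final picture shows the lid flat on the bench, the three finished fronts (one from the vise, two from the bench) stacked flat in the box, the blank clamped in the shut vise and the visible tools where they were (the screwdriver and setting block were outside that picture).

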